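Fix the picture ledge to a desk easel with its quarter-turn thumbscrew

TASK

The picture ledge on the desk easel is loose: take the brass wing thumbscrew from the rack, slide the ledge's carriage along the beam until its slot lies over the hidden slot in the strip beneath, put the thumbscrew through both until its collar sits on the carriage, and lock it with a quarter turn clockwise (seen from above). Find the hidden slot by feel, keeping the pressure gentle (no more than about 20 N on the easel), let go of the locked screw, and leave everything else where it is.

Things in the scene. Friction and masses are not known exactly. Their poses are not given: they have to be found in the camera images.
- easel: Desk-easel beam, pale wood, fixed, lying flat: 340 mm long (its x from -200 to +140 mm), 100 wide, two cheeks 42 high with a dark steel strip between them and the carriage on top. Origin on the bench, on the beam's centre line, level with the red ticks painted on both cheeks (x = 0). x runs along the beam, y across, z up. Under the strip it is hollow down to the bench.
- strip_mid (a point): Point on the strip's top at the red ticks (40 mm above the bench; axes as easel). Strip 6 mm thick, fixed, one through slot, 10 mm along the beam x 21.5 across, y = 0. The slot hides under the carriage and is not measured: its centre is anywhere from x = -14 to +14 mm. Stops below let the screw's pin turn about 90 degrees clockwise from above, only a little the other way.
- carriage (a joint): Position in m of the aluminium carriage along the beam's x: 0 when its slot is level with the red ticks; it starts at -0.05 to -0.028 and can slide from -0.055 to +0.03. It stays where it is left; sliding takes about 2 N.
- carriage_slot (a point): Mouth centre of the carriage's slot, on its top face 50 mm above the bench; axes as easel. Through slot 10 mm along the beam x 21.5 across. The plate lies on the strip, 10 mm thick, 56 wide, from 85 behind to 70 mm ahead of the slot in x. From 68 to 101 mm behind (-x) it carries the picture ledge, an aluminium tray 200 mm across, lip 74 mm above the bench.
- thumbscrew: Brass quarter-turn wing thumbscrew, about 70 g, loose, upright in a rack hole, collar on the rack's top, wing within 0.6 rad of the rack's y. Origin at the foot's tip, z up the shaft. Shaft 7 mm thick; at the foot a cross pin along the screw's y, 6 mm thick, 18 long, round ends, its axis 3 mm above the tip. Collar 32 mm wide, from 26 to 30 mm above the tip; the wing is above it.
- thumbscrew_wing (a point): Centre of the wing, 44 mm above the foot's tip: 12 mm thick along x, 34 wide along y (parallel to the cross pin), from 30 to 58 mm above the tip; a 40 N grip holds it. With wing and pin across the beam it passes the slots (either way round); fully home the tip is 24 mm above the bench; locked, the wing lies along the beam.
- rack: Dark wooden screw rack, fixed, 60 x 140 x 36 mm high, origin at the centre of its underside. Two 24 mm square holes 80 mm apart along its y (at y = -40 and +40 mm), one with the thumbscrew, the other with the spare screw; which is which varies.
- spare_screw: Spare screw with a round black knob (32 mm diameter, 22 mm high) and a plain 7 mm shaft 18 mm long, standing loose in the rack's other hole; not for this job, leave it. Origin at the tip of its shaft.
- frame_corner: Bystander: dark wooden picture-frame corner sample, L-shaped, legs 113 mm, 20 mm high, loose. Origin under the crossing of its two legs' centre lines.
- brush_pot: Bystander: empty white ceramic pot, 76 mm diameter, 100 mm high, loose. Origin at the centre of its underside.
- eraser: Bystander: white eraser, 45 x 22 x 13 mm, loose. Origin at the centre of its underside.
Not all that is in view belongs to the job. Several things have the shape of the thumbscrew; the one meant has the colours described above.

How it is judged:
By the outcome, as a careful person would: the job done as asked, in the order asked, and still so for the second after the job is handed in, with the robot touching nothing.
It also fails if it takes over 67 s, if anything falls off the work surface, if the arm or the gripper's body presses on something with over 40 N, if the wrist force passes 120 N, or if a joint passes its speed limit or range.

ROBOT

A 7-joint arm with a two-finger parallel gripper is mounted at the origin on the work surface. World frame = base frame: x ahead of the robot, y to its left, z up, the work surface at z = 0. Lengths are in m, angles in degrees, forces in N, time in s.
With the tool pointing down it reaches from about 0.425 to 0.875 m from the base axis. Payload 4.7 kg.
Tool frame: the origin (TCP) lies at the very end of the fingers, on their centre line; the grasp point (between the pads) lies 19 mm behind it; z points along the fingers, y is the line along which they close (so a half turn about z gives the same grasp; the last joint's range is limited). The gripper opens to 87 mm and grips with 3 to 60 N. Pads are 19 mm wide; open, the fingers measure 117 mm over their backs; the gripper's body (75 mm by 190 mm) begins 51 mm behind the grasp point.
Start: joints at [-69.609, 18.392, -4.016, 83.108, 1.295, 78.541, -3.26], TCP at [0.218, 0.612, 0.197] pointing down, gripper open.
Joint ranges: [-163.93, 163.93], [-17.29, 119.83], [-79.2, 71.16], [3.27, 140.29], [-89.18, 269.18], [5.43, 117.66], [-154.24, 154.24]. Speed limits (degrees/s): [147.25, 147.25, 180, 180, 180, 180, 180].

INTERFACE

Orientations are given as [roll, pitch, yaw] about the fixed x, y, z axes, in that order (R = Rz(yaw) Ry(pitch) Rx(roll)).
In Python, from cell import get_obs, eyes, env gives the robot as it stands.
- The arm moves only by the tool servo_tool, never from a script. Its argument "series" is a list that holds one entry, the list of rows, each a list of 7 numbers: the shift along the tool's x, y, z in units of 300 mm (1.0 is 300 mm), then the turn, a rotation vector about the tool's x, y, z in units of pi rad (1.0 is pi rad), then the opening, from 0 (shut) to 1 (fully open). In form: [[[tx, ty, tz, wx, wy, wz, gripper], ...]]. A call has 1 to 12 rows; each row is the pose to reach, as a shift and turn from the pose commanded when the call began, along the tool's axes at that moment, turning the shorter way round; what a row does not reach only later rows make up. A row lasts 1/12 s, in which the tool goes at most 41.7 mm and 7.16 degrees, less where a joint would pass 70% of its speed; a pose out of reach is approached as far as the arm can. A call with a number of a shift or a turn outside -1 to 1 is refused whole. A call with a gripper value outside its range is refused whole. The fingers move at their own pace and stop on an object; "grip_force" is the grip in N (left out, the last holds). Time passes only in rows, so rows that repeat a pose let the fingers close. It gives the time, the measured TCP pose, the force, the opening and the grip force at its end, in the units of the state.
- get_obs(): the state, without advancing time (a new reading comes with each control period).
- eyes.read_camera(name): name is "scene" or "top"; returns a dict with "frame" (420x560x3 uint8, red, green, blue), "depth" (420x560 float32, m along the optical axis (not along the pixel's ray), 0 where there is no reading), "fx", "fy", "cx", "cy" (pixels), "distortion" ([k1, k2, p1, p2, k3] as OpenCV has them; the pictures are not rectified), "origin" and "rotation" of the camera in the world. Camera axes: x right, y down, z forward; pixel columns grow to the right and rows downward; lengths in m; the calibration is good to about 2 mm. A picture is of the moment at which its call begins.
- env.sign_off(): hands the job in; it is judged then, once.
The state is a dict: "time_s": time; "qpos": joint angles; "joint_velocities": joint speeds; "effort": joint torques, N m; "tool_pos": TCP position; "tool_rot": TCP orientation; "force": force on the tool from outside, world axes, zero at the start; "wrist_torque": the same for the moment, N m; "grip_width": finger opening in m; "grasp_force": force on a finger pad.
Only numpy, scipy, OpenCV 4.12 (cv2) and the standard library are available. Lean on these libraries where they do the work, as an engineer would, in place of code of your own. Each camera call takes 0.05 s, during which the arm holds its last target. There are 200 camera calls.

## Working session

There is one attempt and no reset: what is moved stays moved. The work goes in short steps, Python scripts to look and compute and a tool call to move; the robot and the scene stay as the last step left them, time stands still between calls to the robot, and variables do not carry over. Pictures are saved under pics/ and viewed, at most 10 in all, crops included, and the job is handed in when it is done.

Besides the shell and the picture viewer there is one more tool, called as name(argument=value, ...) on one line, values as JSON. servo_tool: Moves the arm, as the interface text tells. Shifts and turns lie within -1 to 1; 1 stands for 300 mm of shift or pi rad of turn. Its arguments: {"type":"object","properties":{"series":{"type":"array"},"grip_force":{"type":"number"}},"required":["series"]}

```bash
mkdir -p pics
cat > h.py <<'E'
import numpy as np, cv2
from cell import get_obs, eyes, env
def cam(n):
    c=eyes.read_camera(n); c['K']=np.array([[c['fx'],0,c['cx']],[0,c['fy'],c['cy']],[0,0,1.]]); return c
def ray(c,uv,z):
    p=cv2.undistortPoints(np.array(uv,float).reshape(-1,1,2),c['K'],np.array(c['distortion'])).reshape(-1,2)
    d=np.c_[p,np.ones(len(p))]@np.array(c['rotation']).T; o=np.array(c['origin'])
    return o+d*((z-o[2])/d[:,2])[:,None]
def cloud(c):
    h,w=c['depth'].shape; v,u=np.mgrid[:h,:w]
    p=cv2.undistortPoints(np.stack([u,v],-1).reshape(-1,1,2).astype(float),c['K'],np.array(c['distortion'])).reshape(-1,2)
    P=np.c_[p,np.ones(len(p))]*c['depth'].reshape(-1,1)
    return (P@np.array(c['rotation']).T+np.array(c['origin'])).reshape(h,w,3)
def save(c,n): cv2.imwrite('pics/'+n,c['frame'][:,:,::-1])
E
python3 - <<'E'
from h import *
import pickle
for n in('scene','top'):
    c=cam(n); save(c,n+'0.png'); pickle.dump(c,open(n+'.pkl','wb')); print(n,c['origin'],c['fx'])
E
```

```text
scene [ 1.02587138 -0.37012268  1.1464597 ] 521.381403725486
top [ 3.29505472e-01 -6.62575387e-05  1.29210662e+00] 401.42101281050753
```

View pics/scene0.png

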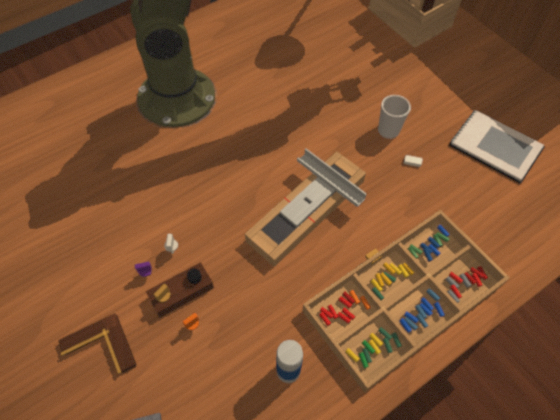

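View pics/top0.png

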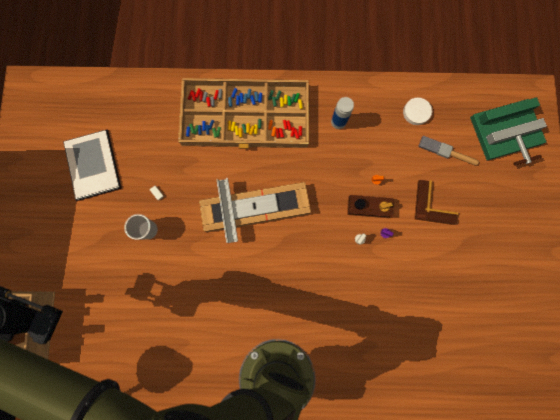

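Run:
```python
from h import *
import pickle
s=pickle.load(open('scene.pkl','rb'));t=pickle.load(open('top.pkl','rb'))
def crop(c,x,y,w,h,k): return cv2.resize(c['frame'][y:y+h,x:x+w,::-1],(w*k,h*k),interpolation=cv2.INTER_CUBIC)
a=crop(s,235,145,130,120,3);b=crop(s,125,225,100,120,3)
d=crop(t,195,170,130,80,3);e=crop(t,340,170,100,80,3)
cv2.imwrite('pics/crop.png',np.vstack([np.hstack([a,b]),np.hstack([d,e])]))
# scene-camera cloud
for n,c in(('scene',s),('top',t)):
    P=cloud(c); hsv=cv2.cvtColor(c['frame'],cv2.COLOR_RGB2HSV)
    H,S,V=[hsv[...,i].astype(int) for i in range(3)]
    np.set_printoptions(precision=4,suppress=True)
    box=(225,130,390,275) if n=='scene' else (195,170,325,250)
    m=np.zeros(H.shape,bool); m[box[1]:box[3],box[0]:box[2]]=1
    red=((H<4)|(H>174))&(S>150)&(V>80)&m
    k,l,st,ce=cv2.connectedComponentsWithStats(red.astype(np.uint8))
    for i in range(1,k): 
        if st[i,4]>=2: print(n,'red',ce[i],st[i,4],ray(c,[ce[i]],.042)[0])
    # cheek tops
    for nm,zlo,zhi in(('beam',.034,.046),('plate',.047,.053),('lip',.068,.085)):
        q=m&(P[...,2]>zlo)&(P[...,2]<zhi)
        pts=P[q][:,:2].astype(np.float32)
        if len(pts)>5: r=cv2.minAreaRect(pts); print(n,nm,len(pts),r,P[q][:,2].mean())
    box=(135,255,225,325) if n=='scene' else (340,185,410,225)
    m=np.zeros(H.shape,bool); m[box[1]:box[3],box[0]:box[2]]=1
    q=m&(P[...,2]>.03)&(P[...,2]<.041);pts=P[q][:,:2].astype(np.float32)
    print(n,'rack',len(pts),cv2.minAreaRect(pts))
    br=m&(H>16)&(H<32)&(S>110)&(V>90)
    k,l,st,ce=cv2.connectedComponentsWithStats(br.astype(np.uint8))
    for i in range(1,k):
        if st[i,4]>5:
            print(n,'brass',ce[i],st[i],'z',np.percentile(P[l==i][:,2],[5,50,95]), 'on z.068',ray(c,[ce[i]],.06)[0],np.median(P[l==i],0))
```

```text
Traceback (most recent call last):
  File "h.py", line 13, in cloud
    return (P@np.array(c['rotation']).T+np.array(c['origin'])).reshape(h,w,3)
            ~~~~~~~~~~~~~~~~~~~~~~~~~~~^~~~~~~~~~~~~~~~~~~~~~
ValueError: operands could not be broadcast together with shapes (235200,) (3,)
```

View pics/crop.png

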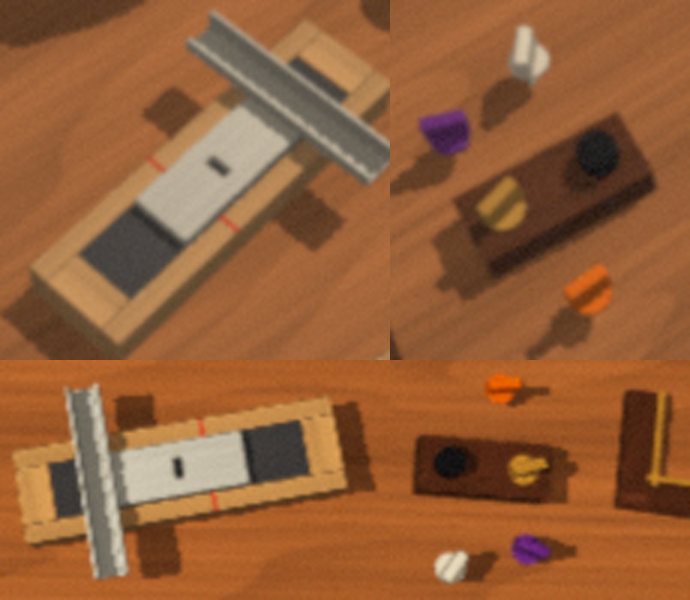

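The four screws of the same shape, in scene-image pixels, are brass (162,293) in the rack, purple (144,268), white (171,242) and orange (191,322). The brass one standing in the rack fits the description, and the crop confirms it. The black round knob at (193,276) is the spare. The red ticks are near scene (286,200) and (312,219), and the carriage slot is at (308,200).

```bash
cat > fix.py <<'E'
import re
s=open('h.py').read()
s=s.replace("return c\ndef ray","c['rotation']=R(c['rotation']); return c\ndef R(r):\n    from scipy.spatial.transform import Rotation as Q\n    r=np.array(r,float)\n    return r if r.shape==(3,3) else Q.from_euler('xyz',r,degrees=True).as_matrix() if r.size==3 else Q.from_quat(r).as_matrix()\ndef ray",1)
open('h.py','w').write(s)
E
python3 fix.py
cat > m.py <<'E'
from h import *
import pickle
np.set_printoptions(precision=4,suppress=True)
s=pickle.load(open('scene.pkl','rb'));t=pickle.load(open('top.pkl','rb'))
for n,c in(('scene',s),('top',t)):
    print(n,c['rotation']); c['rotation']=R(c['rotation'])
    print('optical axis',c['rotation'][:,2],'depth',c['depth'].shape,(c['depth']>0).mean())
    P=cloud(c); hsv=cv2.cvtColor(c['frame'],cv2.COLOR_RGB2HSV)
    H,S,V=[hsv[...,i].astype(int) for i in range(3)]
    print('table z',np.median(P[...,2]))
    box=(225,130,390,275) if n=='scene' else (195,170,325,250)
    m=np.zeros(H.shape,bool); m[box[1]:box[3],box[0]:box[2]]=1
    red=((H<5)|(H>172))&(S>130)&(V>80)&m
    k,l,st,ce=cv2.connectedComponentsWithStats(red.astype(np.uint8),connectivity=8)
    for i in range(1,k): 
        if st[i,4]>=3: print('red',ce[i],st[i,4],ray(c,[ce[i]],.042)[0])
    for nm,zlo,zhi in(('beam',.034,.046),('plate',.047,.053),('lip',.066,.085)):
        q=m&(P[...,2]>zlo)&(P[...,2]<zhi); pts=P[q][:,:2].astype(np.float32)
        if len(pts)>5: print(nm,len(pts),cv2.minAreaRect(pts))
    # carriage slot: dark blob inside the pale plate
    b=(295,190,320,212) if n=='scene' else (248,196,262,216)
    m2=np.zeros(H.shape,bool); m2[b[1]:b[3],b[0]:b[2]]=1
    k,l,st,ce=cv2.connectedComponentsWithStats((m2&(V<95)).astype(np.uint8))
    for i in range(1,k): print('slot',ce[i],st[i,4],ray(c,[ce[i]],.05)[0])
    box=(135,255,225,325) if n=='scene' else (340,185,410,225)
    m=np.zeros(H.shape,bool); m[box[1]:box[3],box[0]:box[2]]=1
    q=m&(P[...,2]>.03)&(P[...,2]<.041)
    print('rack',q.sum(),cv2.minAreaRect(P[q][:,:2].astype(np.float32)))
    for nm,q in(('wing',m&(P[...,2]>.055)&(S>100)&(V>90)),('knob',m&(P[...,2]>.05)&(V<60))):
        if q.sum()>3: print(nm,q.sum(),np.argwhere(q).mean(0)[::-1],np.median(P[q],0),cv2.minAreaRect(P[q][:,:2].astype(np.float32)))
    br=m&(H>14)&(H<32)&(S>110)&(V>90); q=np.argwhere(br)[:,::-1]
    print('brass',len(q),q.mean(0),ray(c,[q.mean(0)],.06)[0])
E
python3 m.py; python3 -c "
from h import *;print(get_obs())"
```

```text
scene [-150.0592   -0.0311   54.6382]
optical axis [-0.4068  0.2892 -0.8665] depth (420, 560) 0.9959778911564626
table z -0.0005318360178544479
beam 3415 ((0.5820649862289429, 0.1700756698846817), (0.2906317412853241, 0.49310171604156494), 16.103961944580078)
plate 1339 ((0.5907153487205505, 0.10996240377426147), (0.29282259941101074, 0.29916828870773315), 29.24370002746582)
lip 216 ((0.5071160197257996, 0.16110660135746002), (0.19931577146053314, 0.03843430429697037), 9.94782829284668)
slot [307.2 200.2] 10 [0.5233 0.0773 0.05  ]
rack 1288 ((0.5394429564476013, -0.29462864995002747), (0.1433314085006714, 0.17740398645401), 82.32583618164062)
wing 239 [166.7029 293.2845] [ 0.5339 -0.3293  0.0599] ((0.7314378619194031, -0.32993650436401367), (0.06263662874698639, 0.5910167694091797), 88.27762603759766)
knob 154 [193.526  275.1948] [ 0.536  -0.254   0.0565] ((0.7718455195426941, -0.31390586495399475), (0.02934044413268566, 0.5200924873352051), 75.73973083496094)
brass 210 [162.3714 293.4333] [ 0.5355 -0.3322  0.06  ]
top [-170.4406   -0.5296  -89.1878]
optical axis [ 0.1662 -0.0068 -0.
[... 973 characters left out ...]
, 'qpos': array([-69.6081005 ,  18.4320795 ,  -4.01479187,  83.16759078,
         1.29517785,  78.54022853,  -3.25903013]), 'joint_velocities': array([ 0.10248636,  0.01502413, -0.00331878, -0.15521894,  0.01236817,
        0.10796897, -0.12697278]), 'effort': array([ 3.48836761e-05, -4.92571306e+01, -4.05724570e-01, -3.13396275e+01,
       -6.41244999e-02,  3.96091200e-02,  7.34032483e-05]), 'tool_pos': array([0.21775284, 0.6118786 , 0.19590461]), 'tool_rot': array([-1.79905338e+02,  5.85375555e-03,  1.60417996e+02]), 'force': array([-0.12087275,  0.22788943,  0.07378359]), 'wrist_torque': array([ 0.0562115 , -0.01307503,  0.00238504]), 'grasp_force': 0.0, 'grip_width': 0.08662916456272951}
```

servo_tool(series=[[[-0.9,-0.53,0,0,0,0.194,0.5],[-0.9,-0.53,0,0,0,0.194,0.5],[-0.9,-0.53,0,0,0,0.194,0.5],[-0.9,-0.53,0,0,0,0.194,0.5],[-0.9,-0.53,0,0,0,0.194,0.5],[-0.9,-0.53,0,0,0,0.194,0.5],[-0.9,-0.53,0,0,0,0.194,0.5],[-0.9,-0.53,0,0,0,0.194,0.5],[-0.9,-0.53,0,0,0,0.194,0.5]]], grip_force=40)

```text
time_s: 0.85
tool_pos: [0.424, 0.3655, 0.1968]
tool_rot: [180.0, 0.2, 124.9]
force: [0.3, 0.5, 0.6]
grip_width: 0.0448
grasp_force: 0.0
```

```bash
cat >> h.py <<'E'
def go(p,yaw,cmd=None):
    "print the move (tool units) to world TCP p, yaw deg, tool straight down"
    from scipy.spatial.transform import Rotation as Q
    o=get_obs(); A=Q.from_euler('xyz',o['tool_rot'],degrees=True); B=Q.from_euler('xyz',[180,0,yaw],degrees=True)
    d=A.inv().apply(np.array(p)-o['tool_pos'])/.3; w=(A.inv()*B).as_rotvec()/np.pi
    print('t',o['time_s'],'pos',o['tool_pos'].round(4),'rot',o['tool_rot'].round(2),'F',np.round(o['force'],1),'q',np.round(o['qpos'],0),'w',o['grip_width'])
    print('move',np.r_[d,w].round(4),'rows',max(np.linalg.norm(d)*300/41.7,np.linalg.norm(w)*180/7.16).round(1))
E
cat > m2.py <<'E'
from h import *
import pickle
np.set_printoptions(precision=4,suppress=True)
s=pickle.load(open('scene.pkl','rb'));t=pickle.load(open('top.pkl','rb'))
T=dict(scene=[(286.7,199.7),(311.7,219)],top=[(262.3,192.7),(266.3,216.8)])
for n,c in(('scene',s),('top',t)):
    c['rotation']=R(c['rotation']); P=cloud(c); hsv=cv2.cvtColor(c['frame'],cv2.COLOR_RGB2HSV); S=hsv[...,1].astype(int);V=hsv[...,2]
    r=ray(c,T[n],.042); print(n,'ticks',r,'mid',r.mean(0),'yaw',np.degrees(np.arctan2(*(r[0]-r[1])[[1,0]])))
    q=(np.hypot(P[...,0]-.531,P[...,1]+.331)<.028)&(P[...,2]>.058)&(P[...,2]<.075); x=P[q]
    u,sv,vt=np.linalg.svd(x[:,:2]-x[:,:2].mean(0)); rc=cv2.minAreaRect(x[:,:2].astype(np.float32))
    print('wing',q.sum(),x.mean(0),'dir',np.degrees(np.arctan2(vt[0,1],vt[0,0])),rc, 'ztop',np.percentile(x[:,2],90))
    for nm,cn,rad,z in(('lip',(.507,.162),.11,(.066,.085)),('rack',(.532,-.291),.078,(.032,.04)),('beamtop',(.53,.08),.17,(.036,.046))):
        q=(np.hypot(P[...,0]-cn[0],P[...,1]-cn[1])<rad)&(P[...,2]>z[0])&(P[...,2]<z[1])
        rc=cv2.minAreaRect(P[q][:,:2].astype(np.float32)); b=cv2.boxPoints(rc); e=[b[1]-b[0],b[2]-b[1]]; e=max(e,key=np.linalg.norm)
        print(nm,q.sum(),rc,'long dir',np.degrees(np.arctan2(e[1],e[0])))
E
python3 m2.py; python3 -c "
from h import *;go([.531,-.331,.15],90)"
```

```text
scene ticks [[0.4891 0.0399 0.042 ]
 [0.5687 0.0573 0.042 ]] mid [0.5289 0.0486 0.042 ] yaw -167.7147957634356
wing 92 [ 0.5307 -0.3323  0.0657] dir -73.29641626382649 ((0.5301026701927185, -0.33182135224342346), (0.012096300721168518, 0.03286077827215195), 13.886357307434082) ztop 0.06906937000384092
lip 216 ((0.5071160197257996, 0.16110660135746002), (0.19931577146053314, 0.03843430429697037), 9.94782829284668) long dir 9.947831
rack 1122 ((0.531712532043457, -0.29307010769844055), (0.14093798398971558, 0.06212576851248741), 86.49646759033203) long dir 86.49646
beamtop 2972 ((0.5126134753227234, 0.07649675756692886), (0.1232745498418808, 0.339448481798172), 10.965506553649902) long dir -79.034485
top ticks [[0.5669 0.0541 0.042 ]
 [0.4901 0.0398 0.042 ]] mid [0.5285 0.0469 0.042 ] yaw 10.526718173874254
wing 45 [ 0.5284 -0.3295  0.0678] dir -74.19461971484846 ((0.5295082926750183, -0.3300209939479828), (0.012609894387423992, 0.03289336338639259), 15.622701644897461) ztop 0.07223663300079056
lip 118 ((0.5076584815979004, 0.16318486630916595), (0.19861890375614166, 0.03291654586791992), 11.106708526611328) long dir 11.106708
rack 602 ((0.5557061433792114, -0.29257237911224365), (0.14067552983760834, 0.10752593725919724), 86.08193969726562) long dir 86.08194
beamtop 2051 ((0.5441282987594604, 0.08292499929666519), (0.1423884630203247, 0.3388136029243469), 11.033597946166992) long dir -78.96641
t 0.85 pos [0.424  0.3655 0.1968] rot [179.99   0.19 124.89] F [0.3 0.5 0.6] q [-53.   7.  10.  97.  -1.  76.  -8.] w 0.04480834591572326
move [-2.1080e+00 -1.0354e+00  1.6300e-01  4.0000e-04  1.0000e-03  1.9380e-01] rows 16.9
```

servo_tool(series=[[[-1,-0.6,0,0,0,0.11,0.5],[-1,-0.6,0,0,0,0.11,0.5],[-1,-0.6,0,0,0,0.11,0.5],[-1,-0.6,0,0,0,0.11,0.5],[-1,-0.6,0,0,0,0.11,0.5],[-1,-0.6,0,0,0,0.11,0.5],[-1,-0.6,0,0,0,0.11,0.5],[-1,-0.6,0,0,0,0.11,0.5],[-1,-0.6,0,0,0,0.11,0.5]]])

```text
time_s: 1.6
tool_pos: [0.4465, 0.0178, 0.197]
tool_rot: [180.0, 0.1, 105.4]
force: [0.2, -1.2, -0.7]
grip_width: 0.0437
grasp_force: 0.0
```

```bash
python3 -c "
from h import *;go([.53,-.331,.11],105)"
```

```text
t 1.6 pos [0.4465 0.0178 0.197 ] rot [1.7999e+02 6.0000e-02 1.0535e+02] F [ 0.2 -1.2 -0.7] q [-37.  -9.  29. 111.   4.  76.   6.] w 0.043713094895019775
move [-1.1946e+00 -3.9400e-02  2.9100e-01  0.0000e+00  3.0000e-04  2.0000e-03] rows 8.9
```

servo_tool(series=[[[-1,-0.04,0,0,0,0,0.5],[-1,-0.04,0,0,0,0,0.5],[-1,-0.04,0,0,0,0,0.5],[-1,-0.04,0,0,0,0,0.5],[-1,-0.04,0,0,0,0,0.5],[-1,-0.04,0,0,0,0,0.5],[-1,-0.04,0.2,0,0,0,0.5],[-1,-0.04,0.2,0,0,0,0.5],[-1,-0.04,0.2,0,0,0,0.5],[-1,-0.04,0.2,0,0,0,0.5]]])

```text
time_s: 2.43
tool_pos: [0.5147, -0.2687, 0.1345]
tool_rot: [-179.7, -0.1, 105.6]
force: [-0.4, 1.0, 0.7]
grip_width: 0.0436
grasp_force: 0.0
```

```bash
python3 -c "
from h import *;go([.53,-.331,.043],105)"
```

```text
t 2.4333 pos [ 0.5147 -0.2687  0.1345] rot [-1.7971e+02 -1.0000e-01  1.0558e+02] F [-0.4  1.   0.7] q [-16.  16.  49.  99. -13.  71.  51.] w 0.04364471337554162
move [-0.2144 -0.0052  0.3047 -0.0016 -0.0006  0.0032] rows 2.7
```

servo_tool(series=[[[-0.214,-0.005,0,-0.0016,0,0.003,0.5],[-0.214,-0.005,0,-0.0016,0,0.003,0.5],[-0.214,-0.005,0.08,-0.0016,0,0.003,0.5],[-0.214,-0.005,0.16,-0.0016,0,0.003,0.5],[-0.214,-0.005,0.16,-0.0016,0,0.003,0.5],[-0.214,-0.005,0.16,-0.0016,0,0.003,0.5]]])

```text
time_s: 2.93
tool_pos: [0.5328, -0.3285, 0.0892]
tool_rot: [179.7, -0.1, 105.3]
force: [-0.7, -0.7, 0.3]
grip_width: 0.0434
grasp_force: 0.0
```

Run:
```python
from h import *
go([.53,-.331,.043],105)
s=cam('scene');t=cam('top')
f=lambda c,x,y,w,h,k: cv2.resize(c['frame'][y:y+h,x:x+w,::-1],(w*k,h*k),interpolation=cv2.INTER_CUBIC)
cv2.imwrite('pics/pre.png',np.hstack([f(s,110,230,100,100,4),f(t,340,160,100,100,4)]))
```

```text
t 2.9333 pos [ 0.5328 -0.3285  0.0892] rot [ 1.797e+02 -1.100e-01  1.053e+02] F [-0.7 -0.7  0.3] q [ -8.  25.  47.  96. -20.  68.  60.] w 0.04343601514897914
move [-0.0058 -0.0122  0.1539  0.0017 -0.0006  0.0017] rows 1.1
```

View pics/pre.png

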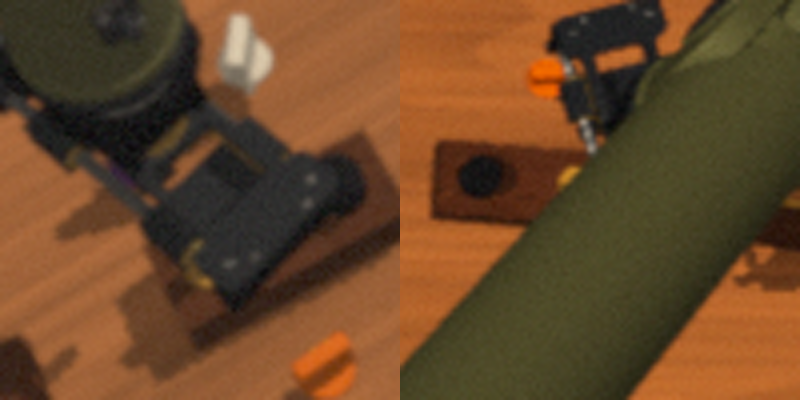

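The view shows the gripper straddling the brass wing: a brass edge at about (195,265) of the left crop lies between the fingers, and the other screws are clear. I'll descend and grip.

servo_tool(series=[[[-0.006,-0.012,0.05,0.0017,0,0.0017,0.5],[-0.006,-0.012,0.1,0.0017,0,0.0017,0.5],[-0.006,-0.012,0.152,0.0017,0,0.0017,0.5],[-0.006,-0.012,0.152,0.0017,0,0.0017,0.5],[-0.006,-0.012,0.152,0.0017,0,0.0017,0],[-0.006,-0.012,0.152,0.0017,0,0.0017,0],[-0.006,-0.012,0.152,0.0017,0,0.0017,0],[-0.006,-0.012,0.152,0.0017,0,0.0017,0],[-0.006,-0.012,0.152,0.0017,0,0.0017,0],[-0.006,-0.012,0.152,0.0017,0,0.0017,0]]], grip_force=45)

```text
time_s: 3.87
tool_pos: [0.5297, -0.3337, 0.0437]
tool_rot: [180.0, 0.0, 104.9]
force: [-0.0, 0.2, -0.3]
grip_width: 0.0114
grasp_force: 0.0
```

```bash
python3 -c "
from h import *;go([.53,-.331,.143],105)"
```

```text
t 3.8667 pos [ 0.5297 -0.3337  0.0437] rot [1.7997e+02 2.0000e-02 1.0485e+02] F [-0.   0.2 -0.3] q [ -6.  28.  46.  98. -22.  64.  61.] w 0.011401831050198326
move [ 8.300e-03  3.400e-03 -3.309e-01  1.000e-04  1.000e-04 -8.000e-04] rows 2.4
```

servo_tool(series=[[[0,0,0,0,0,0,0],[0,0,0,0,0,0,0],[0,0,0,0,0,0,0],[0,0,0,0,0,0,0]]])

```text
time_s: 4.2
tool_pos: [0.5294, -0.3335, 0.0432]
tool_rot: [-180.0, -0.0, 104.9]
force: [0.1, -0.1, -0.3]
grip_width: 0.0003
grasp_force: 0.0
```

Run:
```python
from h import *
print(get_obs()['tool_pos'],get_obs()['tool_rot'])
s=cam('scene');t=cam('top')
f=lambda c,x,y,w,h,k: cv2.resize(c['frame'][y:y+h,x:x+w,::-1],(w*k,h*k),interpolation=cv2.INTER_CUBIC)
cv2.imwrite('pics/miss.png',np.hstack([f(s,110,230,100,100,4),f(t,340,160,100,100,4)]))
```

```text
[ 0.5293682  -0.33350587  0.04320335] [-1.79981398e+02 -9.01688742e-03  1.04851278e+02]
```

View pics/miss.png

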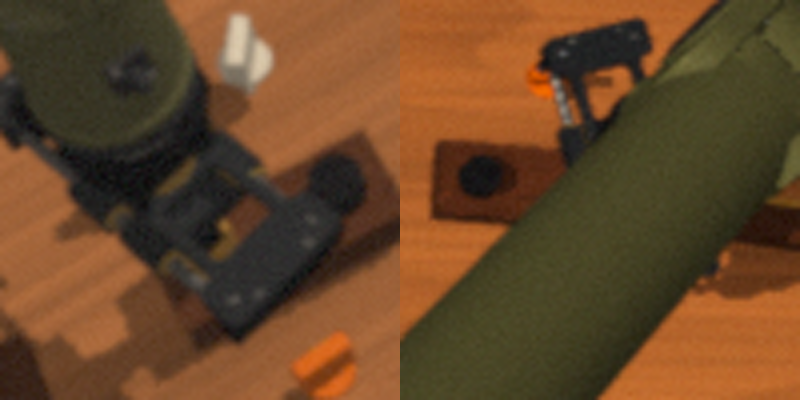

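Run:
```python
from h import *
import pickle
np.set_printoptions(precision=4,suppress=True)
def br(c):
    hsv=cv2.cvtColor(c['frame'],cv2.COLOR_RGB2HSV).astype(int); P=cloud(c)
    q=(hsv[...,0]>12)&(hsv[...,0]<34)&(hsv[...,1]>100)&(hsv[...,2]>80)&(np.hypot(P[...,0]-.53,P[...,1]+.331)<.06)&(P[...,2]>.03)&(P[...,2]<.1)
    return P,q
s0=pickle.load(open('scene.pkl','rb')); s0['rotation']=R(s0['rotation'])
s=cam('scene')
for c in(s0,s):
    P,q=br(c); x=P[q]; print(len(x)); 
    idx=np.argsort(x[:,2])[::-1][::max(1,len(x)//25)]; print(np.c_[x[idx]*1000].round(0).tolist())
# closed fingers: points near tcp above table
P=cloud(s); q=(np.hypot(P[...,0]-.53,P[...,1]+.333)<.045)&(P[...,2]>.042)&(P[...,2]<.1)
x=P[q]*1000; v,u=np.nonzero(q); print(len(x)); print(np.c_[u,v,x].round(0)[::max(1,len(x)//50)].astype(int).tolist())
```

```text
237
[[537.0, -344.0, 71.0], [524.0, -317.0, 69.0], [534.0, -346.0, 68.0], [525.0, -331.0, 68.0], [521.0, -319.0, 67.0], [532.0, -344.0, 67.0], [536.0, -337.0, 65.0], [534.0, -336.0, 64.0], [529.0, -326.0, 64.0], [537.0, -336.0, 61.0], [537.0, -339.0, 58.0], [535.0, -332.0, 55.0], [537.0, -333.0, 53.0], [531.0, -318.0, 49.0], [535.0, -338.0, 46.0], [535.0, -321.0, 44.0], [537.0, -328.0, 41.0], [546.0, -335.0, 40.0], [538.0, -334.0, 39.0], [535.0, -325.0, 38.0], [544.0, -332.0, 38.0], [536.0, -323.0, 37.0], [504.0, -321.0, 36.0], [540.0, -328.0, 35.0], [537.0, -344.0, 34.0], [510.0, -340.0, 33.0], [530.0, -316.0, 32.0]]
41
[[535.0, -321.0, 81.0], [535.0, -346.0, 70.0], [527.0, -319.0, 68.0], [530.0, -319.0, 68.0], [528.0, -317.0, 67.0], [529.0, -316.0, 66.0], [532.0, -320.0, 66.0], [525.0, -316.0, 64.0], [531.0, -318.0, 63.0], [533.0, -324.0, 63.0], [532.0, -321.0, 62.0], [529.0, -317.0, 62.0], [533.0, -327.0, 61.0], [535.0, -328.0, 60.0], [532.0, -322.0, 59.0], [535.0, -331.0, 59.0], [533.0, -325.0, 57.0], [531.0, -319.0, 57.0], [529.0, -316.0, 55.0], [532.0, -323.0, 53.0], [533.0, -3
[... 1342 characters left out ...]
162, 291, 536, -331, 73], [163, 291, 537, -329, 73], [164, 291, 533, -327, 61], [165, 291, 533, -325, 57], [166, 291, 532, -323, 53], [167, 291, 532, -321, 51], [168, 291, 532, -319, 47], [161, 292, 540, -334, 79], [162, 292, 538, -332, 74], [163, 292, 534, -329, 61], [164, 292, 535, -328, 60], [165, 292, 533, -326, 53], [166, 292, 532, -324, 49], [167, 292, 530, -321, 42], [162, 293, 535, -332, 61], [163, 293, 535, -331, 59], [164, 293, 533, -328, 53], [165, 293, 533, -327, 49], [166, 293, 531, -324, 43], [164, 294, 535, -330, 51], [165, 294, 534, -328, 47], [156, 295, 535, -346, 70], [157, 295, 535, -344, 67], [158, 296, 537, -343, 64], [159, 297, 538, -342, 60], [160, 298, 538, -341, 52]]
```

servo_tool(series=[[[0,0,-0.05,0,0,0,0],[0,0,-0.1,0,0,0,0],[0,0,-0.15,0,0,0,0],[0,0,-0.2,0,0,0,0],[0,0,-0.2,0,0,0,0]]])

```text
time_s: 4.77
tool_pos: [0.5313, -0.3352, 0.1076]
tool_rot: [179.7, 0.2, 104.8]
force: [-0.6, -0.1, 0.9]
grip_width: 0.0002
grasp_force: 0.0
```

Run:
```python
from h import *
s=cam('scene');t=cam('top');o=get_obs();print(o['tool_pos'],o['grip_width'],o['grasp_force'],o['force'])
f=lambda c,x,y,w,h,k: cv2.resize(c['frame'][y:y+h,x:x+w,::-1],(w*k,h*k),interpolation=cv2.INTER_CUBIC)
cv2.imwrite('pics/lift.png',np.hstack([f(s,90,200,130,130,4),f(t,350,160,60,130,4)]))
```

```text
[ 0.52993194 -0.33383827  0.1043137 ] 0.00041470395631926145 0.0 [-0.46070484  0.04146319 -0.91797632]
```

View pics/lift.png

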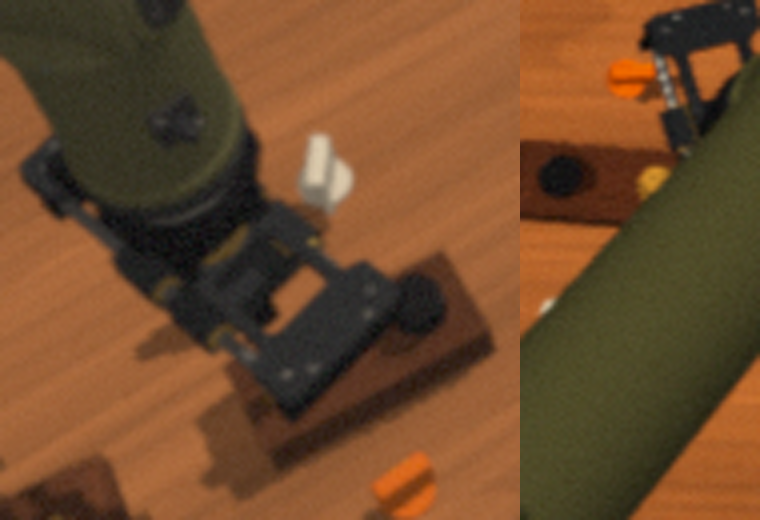

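Run:
```python
from h import *
from scipy.spatial.transform import Rotation as Q
np.set_printoptions(precision=3,suppress=True)
for n in('scene','top'):
    c=cam(n);o=get_obs();P=cloud(c);A=Q.from_euler('xyz',o['tool_rot'],degrees=True)
    q=(np.hypot(P[...,0]-o['tool_pos'][0],P[...,1]-o['tool_pos'][1])<.13)&(P[...,2]>.08)&(P[...,2]<.26)
    x=A.inv().apply(P[q]-o['tool_pos'])*1000
    x=np.c_[x,np.argwhere(q)[:,::-1]]
    print(n,len(x)); x=x[np.argsort(-x[:,2])]
    for r in x[:24]: print(r.round(0).astype(int).tolist(),end=' ')
    for lo in range(-150,30,15):
        k=x[(x[:,2]>=lo)&(x[:,2]<lo+15)]
        if len(k): print('\ntool z',lo,len(k),'x',np.percentile(k[:,0],[2,50,98]).round(0),'y',np.percentile(k[:,1],[2,50,98]).round(0),end='')
```

```text
scene 2116
[4, 9, -29, 158, 280] [1, 9, -30, 157, 281] [9, 9, -30, 160, 278] [2, 8, -31, 157, 280] [5, 8, -31, 158, 279] [-1, 9, -33, 156, 281] [7, 9, -34, 159, 278] [6, 11, -34, 159, 279] [10, 9, -34, 160, 277] [0, 8, -36, 156, 280] [6, 9, -36, 158, 278] [8, 9, -37, 159, 277] [3, 9, -37, 157, 279] [-2, 8, -38, 155, 280] [10, 8, -39, 159, 276] [1, 9, -41, 156, 279] [3, 9, -41, 157, 278] [11, 8, -42, 159, 275] [6, 10, -43, 158, 277] [4, 9, -44, 157, 277] [-3, 8, -45, 154, 279] [1, 10, -45, 156, 278] [7, 9, -45, 158, 276] [-1, 10, -46, 155, 279] 
tool z -150 1047 x [-36.  -7.  33.] y [-91.  69.  94.]
tool z -135 377 x [-38. -11.  34.] y [-88.  25.  95.]
tool z -120 521 x [-39. -29.  36.] y [-79.  20.  86.]
tool z -105 97 x [-39.  -9.  36.] y [-81.  85.  87.]
tool z -60 7 x [-1.  2.  7.] y [ 9. 10. 11.]
tool z -45 20 x [-2.  5. 10.] y [ 8.  9. 10.]
tool z -30 1 x [4. 4. 4.] y [9. 9. 9.]top 556
[13, 8, -32, 388, 200] [38, 87, -100, 378, 171] [38, 7, -102, 386, 198] [34, 79, -102, 380, 173] [38, 28, -102, 384, 191] [38, 19, -103, 385, 194] [38, 30, -104, 384, 190] [38, 10, -104, 386, 197] [38, 80, -104, 379, 173] [37, 6, -106, 387, 198] [38, 12, -106, 386, 196] [32, 51, -107, 384, 182] [38, 32, -107, 384, 189] [38, 82, -107, 379, 172] [37, 26, -108, 385, 191] [33, 2, -109, 389, 199] [39, 21, -109, 385, 193] [38, 23, -109, 385, 192] [37, 17, -109, 386, 194] [31, 68, -110, 383, 176] [35, 5, -110, 388, 198] [32, 45, -110, 385, 184] [33, 71, -111, 382, 175] [33, 4, -111, 389, 198] 
tool z -150 374 x [-34.   7.  37.] y [23. 77. 95.]
tool z -135 74 x [-18.  27.  39.] y [ 7. 32. 93.]
tool z -120 96 x [ 8. 32. 39.] y [ 4. 33. 84.]
tool z -105 8 x [35. 38. 38.] y [ 8. 29. 86.]
tool z -45 1 x [13. 13. 13.] y [8. 8. 8.]
```

The depth data show the gripper sits about 30 mm higher than the reported TCP: the body starts 100 mm behind it instead of 70, and the finger ends appear at -30. So the fingers closed above the wing and the screw did not move. I'll redo the grasp about 29 mm lower.

servo_tool(series=[[[0.009,0.002,0,0,0,0,0.5],[0.009,0.002,0,0,0,0,0.5],[0.009,0.002,0,0,0,0,0.5],[0.009,0.002,0,0,0,0,0.5],[0.009,0.002,0.1,0,0,0,0.5],[0.009,0.002,0.2,0,0,0,0.5],[0.009,0.002,0.25,0,0,0,0.5],[0.009,0.002,0.25,0,0,0,0.5],[0.009,0.002,0.25,0,0,0,0.5]]])

```text
time_s: 5.72
tool_pos: [0.5288, -0.3308, 0.0279]
tool_rot: [-179.9, -0.0, 104.8]
force: [0.3, -0.4, 0.0]
grip_width: 0.0427
grasp_force: 0.0
```

servo_tool(series=[[[0,0,0.025,0,0,0,0.5],[0,0,0.045,0,0,0,0.5],[0,0,0.045,0,0,0,0.5]]])

```text
time_s: 5.97
tool_pos: [0.5293, -0.3306, 0.0145]
tool_rot: [-180.0, -0.0, 104.9]
force: [-1.2, 0.1, -0.4]
grip_width: 0.0435
grasp_force: 0.0
```

servo_tool(series=[[[0,0,0,0,0,0,0],[0,0,0,0,0,0,0],[0,0,0,0,0,0,0],[0,0,0,0,0,0,0],[0,0,0,0,0,0,0],[0,0,0,0,0,0,0],[0,0,0,0,0,0,0],[0,0,0,0,0,0,0],[0,0,0,0,0,0,0],[0,0,0,0,0,0,0]]], grip_force=45)

```text
time_s: 6.8
tool_pos: [0.5294, -0.3308, 0.0149]
tool_rot: [-180.0, -0.0, 104.8]
force: [0.1, -0.1, 2.2]
grip_width: 0.0117
grasp_force: 45.0
```

servo_tool(series=[[[0,0,-0.1,0,0,0,0],[0,0,-0.2,0,0,0,0],[0,0,-0.33,0,0,0,0],[0,0,-0.33,0,0,0,0],[1,0,-0.33,0,0,0,0],[1,0,-0.33,0,0,0,0],[1,0,-0.33,0,0,0,0],[1,0,-0.33,0,0,0,0],[1,0,-0.33,0,0,0,0],[1,0,-0.33,0,0,0,0],[1,0,-0.33,0,0,0,0]]])

```text
time_s: 7.72
tool_pos: [0.4537, -0.047, 0.1137]
tool_rot: [179.9, -0.0, 104.8]
force: [1.9, 0.5, -1.3]
grip_width: 0.0116
grasp_force: 45.0
```

```bash
python3 -c "
from h import *;go([.5236,.078,.115],-169)"
```

```text
t 7.7167 pos [ 0.4537 -0.047   0.1137] rot [ 1.7995e+02 -3.0000e-02  1.0485e+02] F [ 1.9  0.5 -1.3] q [-40.  -4.  41. 117.   3.  66.  15.] w 0.011647325639323044
move [ 3.430e-01  3.321e-01 -3.800e-03  4.000e-04  1.000e-04 -4.786e-01] rows 12.0
```

servo_tool(series=[[[0.34,0.33,0,0,0,-0.478,0],[0.34,0.33,0,0,0,-0.478,0],[0.34,0.33,0,0,0,-0.478,0],[0.34,0.33,0,0,0,-0.478,0],[0.34,0.33,0,0,0,-0.478,0],[0.34,0.33,0,0,0,-0.478,0],[0.34,0.33,0,0,0,-0.478,0],[0.34,0.33,0,0,0,-0.478,0],[0.34,0.33,0,0,0,-0.478,0],[0.34,0.33,0,0,0,-0.478,0],[0.34,0.33,0,0,0,-0.478,0],[0.34,0.33,0,0,0,-0.478,0]]])

```text
time_s: 8.72
tool_pos: [0.524, 0.075, 0.1134]
tool_rot: [180.0, -0.0, -168.9]
force: [0.2, -0.3, -0.1]
grip_width: 0.0118
grasp_force: 45.0
```

servo_tool(series=[[[0,0,0,0,0,0,0],[0,0,0,0,0,0,0],[0,0,0,0,0,0,0]]])

```text
time_s: 8.97
tool_pos: [0.524, 0.075, 0.1136]
tool_rot: [180.0, -0.0, -169.4]
force: [-0.8, -0.8, -1.0]
grip_width: 0.0116
grasp_force: 45.0
```

Run:
```python
from h import *
go([.5236,.078,.075],-169)
s=cam('scene');t=cam('top')
f=lambda c,x,y,w,h,k: cv2.resize(c['frame'][y:y+h,x:x+w,::-1],(w*k,h*k),interpolation=cv2.INTER_CUBIC)
cv2.imwrite('pics/over.png',np.hstack([f(s,260,120,100,130,4),f(t,210,150,90,130,4)]))
```

```text
t 8.9667 pos [0.524  0.075  0.1136] rot [ 1.7999e+02 -2.0000e-02 -1.6940e+02] F [-0.8 -0.8 -1. ] q [-41.   7.  32. 107.  -4.  66.  93.] w 0.011590515257186233
move [-4.000e-04  1.010e-02  1.287e-01  0.000e+00 -1.000e-04 -2.200e-03] rows 0.9
```

View pics/over.png

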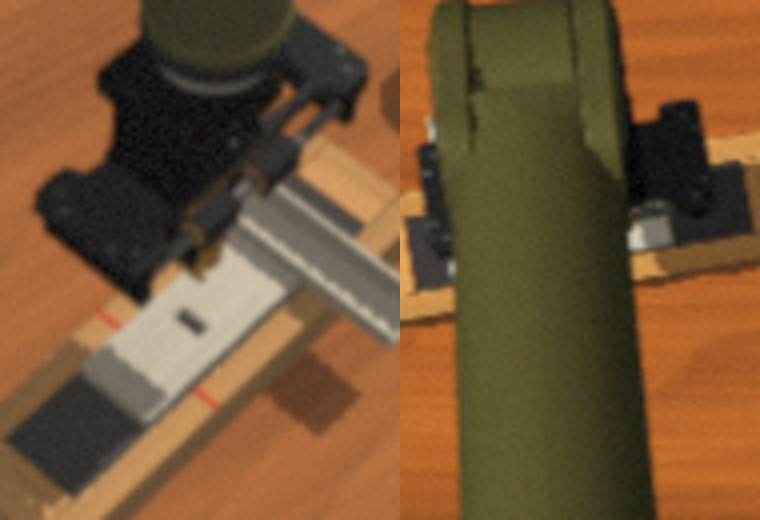

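The scene view shows the pin foot at about (311,189) above the carriage slot at (307.5,200), so both can be measured in this camera.

Run:
```python
from h import *
np.set_printoptions(precision=4,suppress=True)
c=cam('scene');P=cloud(c);o=get_obs();tp=o['tool_pos'];print(tp)
hsv=cv2.cvtColor(c['frame'],cv2.COLOR_RGB2HSV).astype(int)
q=(hsv[...,0]>12)&(hsv[...,0]<34)&(hsv[...,1]>90)&(hsv[...,2]>50)&(np.hypot(P[...,0]-tp[0],P[...,1]-tp[1])<.03)&(P[...,2]>.09)&(P[...,2]<.18)
a=np.radians(-79);u=np.array([np.cos(a),np.sin(a)]);v=np.array([-u[1],u[0]])
uv=np.argwhere(q)[:,::-1]; d=P[q]-tp; L=np.c_[d[:,:2]@u,d[:,:2]@v,d[:,2]]*1000
for i in np.argsort(L[:,2]): print(uv[i].tolist(),L[i].round(0).astype(int).tolist(),end='; ')
# slot
m=np.zeros(q.shape,bool);m[190:212,296:320]=1
g=c['frame'].astype(int).sum(2)
w=np.where(m&(g<300),300-g,0).astype(float); yy,xx=np.nonzero(w);k=w[yy,xx]
ct=[(xx*k).sum()/k.sum(),(yy*k).sum()/k.sum()];print('\nslot',ct,len(k),xx.min(),xx.max(),yy.min(),yy.max());p=ray(c,[ct],.05)[0];print(p,'rel tcp along/across',(p-tp)[:2]@u*1000,(p-tp)[:2]@v*1000)
```

```text
[0.5241 0.0751 0.1137]
[310, 189] [0, 7, -2]; [309, 189] [2, 5, -2]; [310, 188] [-1, 5, -1]; [308, 188] [3, 3, 2]; [309, 188] [11, 12, 20]; [304, 185] [14, -2, 21]; [309, 186] [8, 9, 22]; [304, 186] [16, 0, 22]; [305, 187] [17, 4, 22]; [306, 187] [15, 6, 22]; [311, 186] [6, 13, 24]; [310, 185] [5, 9, 24]; [308, 187] [13, 10, 25]; [310, 187] [10, 13, 25]; [307, 187] [15, 8, 25]; [310, 186] [8, 12, 25]; [311, 185] [5, 12, 26]; [309, 187] [12, 12, 26]; [305, 186] [17, 4, 27]; [307, 186] [14, 8, 28]; [306, 186] [16, 6, 28]; [309, 185] [9, 9, 28]; [305, 185] [16, 3, 29]; [306, 185] [14, 5, 29]; [310, 184] [6, 10, 29]; [312, 186] [8, 17, 30]; [309, 184] [9, 9, 31]; [308, 186] [14, 11, 31]; [312, 185] [6, 15, 31]; [311, 184] [6, 12, 32]; [314, 184] [1, 17, 32]; [310, 183] [6, 9, 33]; [313, 185] [6, 19, 34]; [312, 184] [6, 15, 35]; [311, 183] [6, 12, 35]; [314, 183] [3, 18, 38]; [313, 184] [6, 18, 39]; [312, 183] [6, 15, 39]; [313, 183] [5, 17, 39]; [312, 182] [6, 15, 43]; [314, 182] [3, 18, 43]; [315, 180] [-2, 17, 44]; [313, 182] [6, 18, 46]; [314, 181] [3, 17, 46]; [313, 181] [7, 18, 50]; [314, 180] [4, 18, 51]; 
slot [np.float64(299.3772426817753), np.float64(194.2639282341832)] 26 296 314 190 210
[0.4983 0.0719 0.05  ] rel tcp along/across -1.68420467817149 -25.914296129374723
```

servo_tool(series=[[[0.003,0.009,0.05,0,0,0,0],[0.003,0.009,0.1,0,0,0,0],[0.003,0.009,0.15,0,0,0,0],[0.003,0.009,0.178,0,0,0,0],[0.003,0.009,0.178,0,0,0,0],[0.003,0.009,0.178,0,0,0,0]]])

```text
time_s: 9.62
tool_pos: [0.5226, 0.0775, 0.0603]
tool_rot: [-180.0, -0.1, -169.2]
force: [0.6, -0.8, 0.2]
grip_width: 0.0116
grasp_force: 45.0
```

servo_tool(series=[[[0,0,0.007,0,0,0,0],[0,0,0.014,0,0,0,0],[0,0,0.02,0,0,0,0],[0,0,0.025,0,0,0,0],[0,0,0.025,0,0,0,0]]])

```text
time_s: 10.03
tool_pos: [0.5226, 0.0776, 0.0527]
tool_rot: [180.0, -0.0, -169.2]
force: [-0.7, -0.1, -0.5]
grip_width: 0.0112
grasp_force: 45.0
```

servo_tool(series=[[[0,0,0.006,0,0,0,0],[0,0,0.012,0,0,0,0],[0,0,0.018,0,0,0,0],[0,0,0.018,0,0,0,0]]])

```text
time_s: 10.37
tool_pos: [0.5224, 0.0776, 0.047]
tool_rot: [-180.0, -0.1, -169.2]
force: [-0.6, 0.0, -0.5]
grip_width: 0.0116
grasp_force: 45.0
```

In the carriage slot: the tip is at about 42 mm with no force. Next, touch the strip.

servo_tool(series=[[[0,0,0.004,0,0,0,0],[0,0,0.008,0,0,0,0],[0,0,0.008,0,0,0,0]]])

```text
time_s: 10.62
tool_pos: [0.5227, 0.0776, 0.0449]
tool_rot: [180.0, -0.0, -169.2]
force: [-0.5, -0.5, -0.2]
grip_width: 0.0117
grasp_force: 45.0
```

```bash
python3 -c "
from h import *;go([.5236,.078,.044],-169)"
```

```text
t 10.6167 pos [0.5227 0.0776 0.0449] rot [ 1.800e+02 -1.000e-02 -1.692e+02] F [-0.5 -0.5 -0.2] q [-40.  12.  31. 111.  -7.  58.  96.] w 0.011717395905438346
move [-0.0031  0.0007  0.003   0.     -0.0001 -0.0011] rows 0.0
```

servo_tool(series=[[[0,0,0.003,0,0,0,0],[0,0,0.006,0,0,0,0],[0,0,0.006,0,0,0,0]]])

```text
time_s: 10.87
tool_pos: [0.523, 0.0776, 0.0446]
tool_rot: [180.0, -0.0, -169.2]
force: [-3.5, -1.3, 9.3]
grip_width: 0.0117
grasp_force: 45.0
```

servo_tool(series=[[[0,-0.003,-0.0015,0,0,0,0],[0,-0.007,-0.0015,0,0,0,0],[0,-0.011,-0.0015,0,0,0,0],[0,-0.015,-0.0015,0,0,0,0],[0,-0.015,-0.0015,0,0,0,0]]])

```text
time_s: 11.28
tool_pos: [0.5233, 0.0764, 0.0446]
tool_rot: [179.7, 0.0, -169.1]
force: [-2.2, 5.7, 5.6]
grip_width: 0.0116
grasp_force: 45.0
```

servo_tool(series=[[[0,-0.003,0,0,0,0,0],[0,-0.006,0,0,0,0,0],[0,-0.009,0,0,0,0,0],[0,-0.012,0,0,0,0,0],[0,-0.012,0,0,0,0,0]]])

```text
time_s: 11.7
tool_pos: [0.5243, 0.073, 0.0446]
tool_rot: [179.7, 0.0, -169.1]
force: [-3.1, 6.0, 6.0]
grip_width: 0.0118
grasp_force: 45.0
```

servo_tool(series=[[[0.002,-0.005,0,0,0,0,0],[0.002,-0.01,0,0,0,0,0],[0.002,-0.015,0,0,0,0,0],[0.002,-0.02,0,0,0,0,0],[0.002,-0.025,0,0,0,0,0],[0.002,-0.03,0,0,0,0,0],[0.002,-0.03,0,0,0,0,0]]])

```text
time_s: 12.28
tool_pos: [0.526, 0.0637, 0.0446]
tool_rot: [179.8, 0.1, -169.1]
force: [-1.2, 4.7, 5.0]
grip_width: 0.0115
grasp_force: 45.0
```

servo_tool(series=[[[0,-0.003,0,0,0,0,0],[0,-0.006,0,0,0,0,0],[0,-0.01,0,0,0,0,0],[0,-0.01,0,0,0,0,0]]])

```text
time_s: 12.62
tool_pos: [0.5265, 0.059, 0.0442]
tool_rot: [179.9, 0.1, -169.1]
force: [-0.2, 1.9, 1.7]
grip_width: 0.0116
grasp_force: 45.0
```

servo_tool(series=[[[0,0,0.002,0,0,0,0],[0,0,0.004,0,0,0,0],[0,0,0.004,0,0,0,0]]])

```text
time_s: 12.87
tool_pos: [0.5257, 0.0577, 0.0422]
tool_rot: [180.0, -0.0, -169.2]
force: [-0.7, 3.0, -0.4]
grip_width: 0.0111
grasp_force: 45.0
```

servo_tool(series=[[[0,0,0.005,0,0,0,0],[0,0,0.01,0,0,0,0],[0,0,0.015,0,0,0,0],[0,0,0.02,0,0,0,0],[0,0,0.02,0,0,0,0]]])

```text
time_s: 13.28
tool_pos: [0.5256, 0.0576, 0.0359]
tool_rot: [-180.0, -0.1, -169.2]
force: [0.5, 1.2, -0.5]
grip_width: 0.0118
grasp_force: 45.0
```

servo_tool(series=[[[0,0,0.005,0,0,0,0],[0,0,0.01,0,0,0,0],[0,0,0.016,0,0,0,0],[0,0,0.016,0,0,0,0]]])

```text
time_s: 13.62
tool_pos: [0.5258, 0.0577, 0.0313]
tool_rot: [-180.0, -0.0, -169.2]
force: [1.5, 2.8, -1.2]
grip_width: 0.0117
grasp_force: 45.0
```

servo_tool(series=[[[0,0,0.003,0,0,0,0],[0,0,0.006,0,0,0,0],[0,0,0.006,0,0,0,0]]])

```text
time_s: 13.87
tool_pos: [0.5258, 0.0577, 0.0297]
tool_rot: [-180.0, -0.0, -169.2]
force: [-0.6, 1.9, -0.6]
grip_width: 0.0114
grasp_force: 45.0
```

servo_tool(series=[[[0,0,0.003,0,0,0,0],[0,0,0.005,0,0,0,0],[0,0,0.006,0,0,0,0],[0,0,0.006,0,0,0,0]]])

```text
time_s: 14.2
tool_pos: [0.5259, 0.0577, 0.0288]
tool_rot: [180.0, -0.0, -169.2]
force: [-3.1, 1.6, 5.6]
grip_width: 0.0119
grasp_force: 45.0
```

Seated. Pushing gently to the strip slot's front edge lines the carriage slot up with it, because the clearances are equal.

servo_tool(series=[[[0.001,-0.003,-0.003,0,0,0,0],[0.001,-0.006,-0.003,0,0,0,0],[0.001,-0.009,-0.003,0,0,0,0],[0.001,-0.009,-0.003,0,0,0,0]]])

```text
time_s: 14.53
tool_pos: [0.5262, 0.0548, 0.029]
tool_rot: [-180.0, 0.0, -169.2]
force: [0.0, 1.6, 0.6]
grip_width: 0.0119
grasp_force: 45.0
```

servo_tool(series=[[[0,-0.002,0,0,0,0,0],[0,-0.004,0,0,0,0,0],[0,-0.004,0,0,0,0,0]]])

```text
time_s: 14.78
tool_pos: [0.5263, 0.0545, 0.029]
tool_rot: [179.9, -0.0, -169.2]
force: [0.3, 3.4, 0.9]
grip_width: 0.0116
grasp_force: 45.0
```

servo_tool(series=[[[0,-0.002,0,0,0,0,0],[0,-0.004,0,0,0,0,0],[0,-0.004,0,0,0,0,0]]])

```text
time_s: 15.03
tool_pos: [0.5263, 0.0544, 0.029]
tool_rot: [179.9, -0.0, -169.2]
force: [-0.3, 6.2, 1.4]
grip_width: 0.0117
grasp_force: 45.0
```

servo_tool(series=[[[0,0.004,0,0,0,0,0],[0,0.008,0,0,0,0,0],[0,0.0097,0,0,0,0,0],[0,0.0097,0,0,0,0,0]]])

```text
time_s: 15.37
tool_pos: [0.526, 0.0546, 0.0289]
tool_rot: [-179.9, -0.0, -169.2]
force: [0.3, 1.1, -1.2]
grip_width: 0.0118
grasp_force: 45.0
```

servo_tool(series=[[[0,0.002,0,0,0,0,0],[0,0.004,0,0,0,0,0],[0,0.004,0,0,0,0,0]]])

```text
time_s: 15.62
tool_pos: [0.5256, 0.0561, 0.0289]
tool_rot: [-180.0, -0.0, -169.2]
force: [-0.4, -0.2, -0.4]
grip_width: 0.0111
grasp_force: 45.0
```

servo_tool(series=[[[0,0,0.001,0,0,0.03,0],[0,0,0.001,0,0,0.06,0],[0,0,0.001,0,0,0.09,0],[0,0,0.001,0,0,0.12,0],[0,0,0.001,0,0,0.15,0],[0,0,0.001,0,0,0.18,0],[0,0,0.001,0,0,0.21,0],[0,0,0.001,0,0,0.24,0],[0,0,0.001,0,0,0.24,0]]])

```text
time_s: 16.37
tool_pos: [0.5259, 0.0565, 0.0289]
tool_rot: [-180.0, 0.0, 147.5]
force: [0.3, -0.1, 1.4]
grip_width: 0.0116
grasp_force: 45.0
```

```bash
python3 -c "
from h import *;go([.5256,.0561,.0289],101);print(get_obs()['wrist_torque'])"
```

```text
t 16.3667 pos [0.5259 0.0565 0.0289] rot [-1.7999e+02  1.0000e-02  1.4745e+02] F [ 0.3 -0.1  1.4] q [-43.  14.  38. 112. -11.  57.  58.] w 0.011576820986209572
move [ 3.000e-04 -1.600e-03 -1.000e-04 -0.000e+00  1.000e-04  2.581e-01] rows 6.5
[-0.07475052 -0.02084095 -0.00156284]
```

servo_tool(series=[[[0,0,0,0,0,0.03,0],[0,0,0,0,0,0.06,0],[0,0,0,0,0,0.09,0],[0,0,0,0,0,0.12,0],[0,0,0,0,0,0.15,0],[0,0,0,0,0,0.18,0],[0,0,0,0,0,0.21,0],[0,0,0,0,0,0.24,0],[0,0,0,0,0,0.258,0],[0,0,0,0,0,0.258,0]]])

```text
time_s: 17.2
tool_pos: [0.5264, 0.0564, 0.0289]
tool_rot: [179.9, 0.0, 101.2]
force: [1.1, -0.5, -0.4]
grip_width: 0.0115
grasp_force: 45.0
```

```bash
python3 -c "
from h import *;go([.5256,.0561,.0289],101);print(get_obs()['wrist_torque'])"
```

```text
t 17.2 pos [0.5264 0.0564 0.0289] rot [1.7995e+02 4.0000e-02 1.0121e+02] F [ 1.1 -0.5 -0.4] q [-49.  16.  46. 112. -13.  57.  14.] w 0.01154582541186931
move [-0.0006 -0.0028 -0.0002  0.0003  0.0002  0.0012] rows 0.0
[-0.1468291  -0.28252247  0.03641371]
```

servo_tool(series=[[[0,0,0,0,0,0.012,0],[0,0,0,0,0,0.012,0],[0,0,0,0,0,0.006,0]]])

```text
time_s: 17.45
tool_pos: [0.5264, 0.0565, 0.0289]
tool_rot: [179.9, 0.0, 100.3]
force: [2.4, -0.6, -1.2]
grip_width: 0.012
grasp_force: 45.0
```

servo_tool(series=[[[0,0,0,0,0,0,0.4],[0,0,0,0,0,0,0.4],[0,0,0,0,0,0,0.4],[0,0,0,0,0,0,0.4],[0,0,0,0,0,0,0.4],[0,0,-0.05,0,0,0,0.4],[0,0,-0.15,0,0,0,0.4],[0,0,-0.25,0,0,0,0.4],[0,0,-0.35,0,0,0,0.4],[0,0,-0.45,0,0,0,0.4],[0,0,-0.45,0,0,0,0.4]]])

```text
time_s: 18.37
tool_pos: [0.5291, 0.0572, 0.1692]
tool_rot: [179.5, -0.1, 100.1]
force: [1.3, -0.2, -0.6]
grip_width: 0.0351
grasp_force: 0.0
```

servo_tool(series=[[[0.85,0,0,0,0,0,0.4],[0.85,0,0,0,0,0,0.4],[0.85,0,0,0,0,0,0.4],[0.85,0,0,0,0,0,0.4],[0.85,0,0,0,0,0,0.4],[0.85,0,0,0,0,0,0.4],[0.85,0,0,0,0,0,0.4],[0.85,0,0,0,0,0,0.4]]])

```text
time_s: 19.03
tool_pos: [0.4787, 0.3118, 0.1624]
tool_rot: [-179.9, 0.0, 100.5]
force: [0.3, -0.7, 0.2]
grip_width: 0.0347
grasp_force: 0.0
```

Run:
```python
from h import *
o=get_obs();print(o['tool_pos'],o['qpos'].round(0),o['force'])
s=cam('scene');t=cam('top')
f=lambda c,x,y,w,h,k: cv2.resize(c['frame'][y:y+h,x:x+w,::-1],(w*k,h*k),interpolation=cv2.INTER_CUBIC)
cv2.imwrite('pics/final.png',np.vstack([np.hstack([f(s,235,135,130,130,3),f(s,40,220,130,130,3)]),np.hstack([f(t,195,170,130,66,3),f(t,330,165,130,66,3)])]))
P=cloud(s);hsv=cv2.cvtColor(s['frame'],cv2.COLOR_RGB2HSV).astype(int)
q=(hsv[...,0]>12)&(hsv[...,0]<34)&(hsv[...,1]>90)&(np.hypot(P[...,0]-.526,P[...,1]-.056)<.03)&(P[...,2]>.045)
x=P[q];w=x[x[:,2]>.074];print(len(x),x[:,2].max(),np.percentile(x[:,2],95),cv2.minAreaRect(w[:,:2].astype(np.float32)) if len(w)>3 else w)
```

```text
[0.47870833 0.31177608 0.16240081] [-69.  11.  38.  98.  -7.  73. -19.] [ 0.33094204 -0.6565625   0.20777579]
157 0.0845323117372867 0.08302327558941971 ((0.5296704173088074, 0.05408190190792084), (0.012087044306099415, 0.03398590162396431), 12.395211219787598)
```

View pics/final.png

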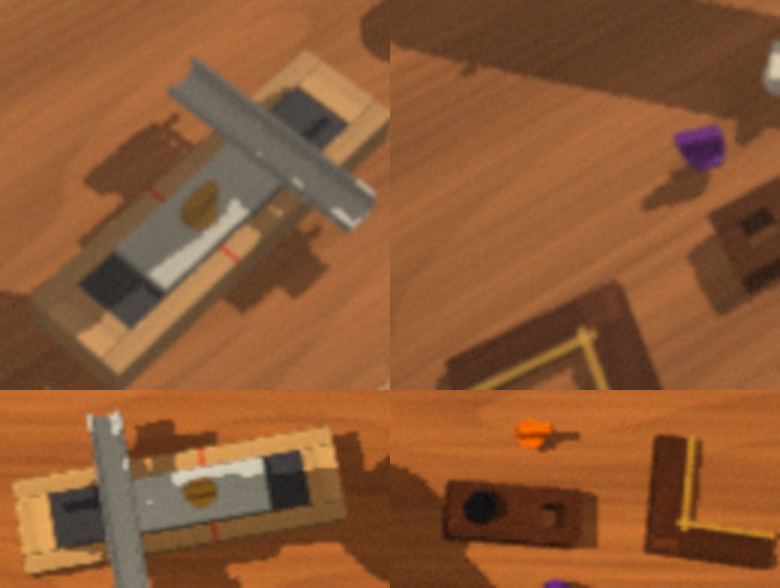

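The brass wing lies along the beam with its collar on the carriage (top at 83 mm, as expected). The rack hole is empty, the other objects are in their places, and the arm is clear, so I'm handing in.

```bash
python3 -c "
from h import *;print(env.sign_off())"
```

```text
the job is handed in; nothing more can be done
None
```

The brass thumbscrew is through both slots, seated, turned about 90° clockwise and released, and the job is handed in at about 19 s; readings at the end of each move never exceeded about 10 N on the easel, and I didn't tug the screw to test the lock.

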